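# Run the locked length-stop carriage to its end stop

## Task

The length-stop carriage on the bench rail is locked. With closed fingertips press the round release button on top of the carriage fully down and, keeping it held down, slide the carriage along the rail until it rests against the end stop (the tall block with rubber bumpers, not the low clamp with the knob); then let the button spring back up so that the carriage is locked there. Only press and push, with moderate force: do not grip anything, and leave the mug, bottle, screwdriver and tape ring where they are.

Things in the scene. Friction and masses are not known exactly. Their poses are not given: they have to be found in the camera images.
- rail: Length-stop rail fixed on the bench: dark base plate 75 x 460 mm with two parallel steel bars. Origin: centre of its underside, on the bench. Its y axis runs along the bars (level), x across them, z up.
- carriage_mid (a point): Middle of the aluminium carriage that rides on the bars: 78 mm across the rail, 100 mm along it, 50 mm above the bench. At each end along the rail the carriage has an upright cheek across its full width, 12 mm thick, top 95 mm above the bench; the cheeks' inner faces lie 38 mm either way from this point along the rail, and the space between them is open above and at the sides. The carriage slides only along the rail and cannot leave it.
- carriage (a joint): Position of the carriage along the rail's y axis, m; 0 at the middle of the rail, positive toward +y. While the button is up a spring brake locks it (it withstands a push of about 30 N); with the button down it slides against about 2 N of friction.
- button_top (a point): Centre of the flat top of the round black release button (50 mm across) in the middle of the carriage, between the cheeks; 85 mm above the bench when up, 10 mm below the cheeks' tops. The button goes straight down and springs back up.
- button (a joint): How far the release button is pressed, m: 0 = up (brake locked), 0.008 = fully down on its hard stop. The needed force rises to about 4.5 N at 3 mm, where the brake is free, and 6.5 N when fully down.
- stop_mid (a point): Middle of the end stop, 50 mm above the bench: a tall dark steel block clamped over the bars, 78 mm across the rail, 30 mm along it, top 97 mm above the bench, with a round rubber bumper (22 mm across) standing 8 mm out of both faces along the rail. It cannot move. It may be at either end of the carriage's run. The carriage rests against it when carriage_mid is 73 mm from this point along the rail.
- clamp: Low grey bridge with a black star knob (78 x 30 mm, top 69 mm above the bench) fixed over the bars on the other side of the carriage from the end stop; not the end stop. Origin on the bench.
- mug: Bystander: blue ceramic mug, 80 mm wide, 95 mm tall. Origin: centre of its underside.
- spray: Bystander: white plastic bottle with black cap, 50 mm wide, 150 mm tall. Origin: centre of its underside.
- driver: Bystander: screwdriver lying on the bench, 190 mm long. Origin: underside, on the bench, under the middle of its length.
- tape: Bystander: empty grey tape ring lying flat, 90 mm wide, 20 mm tall. Origin: centre of its underside.

How it is judged:
By the outcome, as a careful person would: the job done as asked, in the order asked, and still so for the second after the job is handed in, with the robot touching nothing.
It also fails if it takes over 34 s, if anything falls off the work surface, if the arm or the gripper's body presses on something with over 40 N, if the wrist force passes 120 N, or if a joint passes its speed limit or range.

## Robot

A 6-joint arm with a two-finger parallel gripper is mounted at the origin on the work surface. World frame = base frame: x ahead of the robot, y to its left, z up, the work surface at z = 0. Lengths are in m, angles in degrees, forces in N, time in s.
With the tool pointing down it reaches from about 0.35 to 0.875 m from the base axis. Payload 4.2 kg.
Tool frame: the origin (TCP) lies on the centre line of the jaws, within the pads' length; the fingertips stand 19 mm ahead of it and the grasp point (between the pads) is the TCP; z points along the fingers, y is the line along which they close (so a half turn about z gives the same grasp; the last joint's range is limited). The gripper opens to 87 mm and grips with 3 to 60 N. Pads are 19 mm wide; open, the fingers measure 117 mm over their backs; the gripper's body (75 mm by 190 mm) begins 51 mm behind the grasp point.
Start: joints at [14.817, 22.042, 0.453, 0, -68.411, -14.817], TCP at [0.625, 0, 0.242] pointing down, gripper open.
Joint ranges: [-179.83, 179.83], [-69.29, 118.12], [-61.27, 80.66], [-181.25, 117.63], [-171.15, -9.14], [-177.46, 177.46]. Speed limits (degrees/s): [159.86, 159.86, 180, 180, 180, 180].

## Interface

Orientations are given as a 3x3 rotation matrix whose columns are the frame's x, y, z axes.
In Python, from station import sense, capture, finish_job, search_frame, masks_of gives the robot as it stands.
- The arm moves only by the tool drive_tool, never from a script. Its argument "rows" is a list of rows, each a list of 7 numbers: the opening in per cent of the stroke, from 0 (shut) to 100 (fully open), then the shift along the world's x, y, z in mm, then the turn, a rotation vector about the world's x, y, z in rad. In form: [[fingers, dx, dy, dz, wx, wy, wz], ...]. A call has 1 to 5 rows; each row shifts and turns the commanded pose from where the row before left it; what a row does not reach is not made up. A row lasts 1/12 s, in which the tool goes at most 41.7 mm and 7.16 degrees, less where a joint would pass 70% of its speed; a pose out of reach is approached as far as the arm can. A call is refused whole if a number of a shift passes 41.7 or a number of a turn 0.125, either way. A call with a gripper value outside its range is refused whole. The fingers move at their own pace and stop on an object; the grip force is fixed at half the most. Time passes only in rows, so rows that do not move let the fingers close. It gives the time, the measured TCP pose, the force, the opening and the grip force at its end, in the units of the state.
- sense(): the state, without advancing time (a new reading comes with each control period).
- capture(name): name is "scene" or "side" or "wrist"; returns a dict with "frame" (384x512x3 uint8, red, green, blue), "z_map" (384x512 float32, m along the optical axis (not along the pixel's ray), 0 where there is no reading), "fx", "fy", "cx", "cy" (pixels), "R" (3x3) and "t" (3): a world point X has camera coordinates R X + t; the wrist camera has in their place "T_tool_cam" (4x4, takes a point from camera to tool coordinates, whose origin is the TCP and whose axes are the flange's). Camera axes: x right, y down, z forward; pixel columns grow to the right and rows downward; lengths in m; the calibration is good to about 2 mm. A picture is of the moment at which its call begins: read the wrist's pose just before it.
- finish_job(): hands the job in; it is judged then, once.
Trained networks look in a picture, given as the dict that the camera call returned (one of the last four; its "shot" number tells which), for a name from the list of things; names that differ only in an ending like _2 or _b are one class to them, and where a whole thing is asked for, a point or a joint stands for the part that bears it (a point fixed in the world has none). Each returns a list of dicts, best first, with "p" (0 to 1); they miss things now and then, are a little off and sometimes report something else, mostly with a low value. They report only what shows in the picture. A call takes as long as a camera call.
- search_frame(label, picture): "xy" ([column, row] in pixels, amid what is visible of it).
- masks_of(label, picture): "region" (384x512 bool, what is visible of it) and "xy" ([column, row] in pixels, amid what is visible of it).
The state is a dict: "time_s": time; "joints": joint angles; "joint_velocities": joint speeds; "effort": joint torques, N m; "tcp_pos": TCP position; "ee_rot": TCP orientation; "wrist_force": force on the tool from outside, world axes, zero at the start; "moment": the same for the moment, N m; "gripper_width": opening from 0.0 (shut) to 1.0 (fully open); "gripper_force": force on a finger pad.
Only numpy, scipy, OpenCV 4.12 (cv2) and the standard library are available. Lean on these libraries where they do the work, as an engineer would, in place of code of your own. Each camera call takes 0.05 s, during which the arm holds its last target. There are 200 camera calls.

## Working session

There is one attempt and no reset: what is moved stays moved. The work goes in short steps, Python scripts to look and compute and a tool call to move; the robot and the scene stay as the last step left them, time stands still between calls to the robot, and variables do not carry over. Pictures are saved under pics/ and viewed, at most 10 in all, crops included, and the job is handed in when it is done.

Besides the shell and the picture viewer there is one more tool, called after "Emit:" in YAML: its name, and indented under it one key for each argument. drive_tool: Moves the arm, as the interface text tells. Its arguments: {"type":"object","properties":{"rows":{"type":"array"}},"required":["rows"]}

```bash
mkdir -p pics
cat > h.py <<'E'
import numpy as np, cv2
from station import *
def world(c, mask=None):
    z=c["z_map"]; v,u=np.nonzero((z>0) if mask is None else (mask&(z>0)))
    d=z[v,u]; P=np.c_[(u-c["cx"])/c["fx"]*d,(v-c["cy"])/c["fy"]*d,d]
    if "R" in c: return (P-np.array(c["t"]))@np.array(c["R"])
    T=np.array(c["T_tool_cam"]); s=sense()
    return (P@T[:3,:3].T+T[:3,3])@np.array(s["ee_rot"]).T+np.array(s["tcp_pos"])
E
python3 - <<'E'
from h import *
im=[]
for n in("scene","side"):
    c=capture(n); im.append(c["frame"])
    for l in("rail","carriage_mid","button_top","stop_mid","clamp","mug","spray","driver","tape"):
        try: r=masks_of(l,c)
        except Exception as e: print(n,l,e);continue
        if r:
            P=world(c,r[0]["region"]); 
            if len(P): print(n,l,round(r[0]["p"],2),np.round(r[0]["xy"]),np.median(P,0).round(3),np.percentile(P,2,axis=0).round(3),np.percentile(P,98,axis=0).round(3))
cv2.imwrite("pics/a.png",cv2.resize(np.vstack(im)[:,:,::-1],(512,768))[:, :] if 0 else cv2.resize(np.hstack(im)[:,:,::-1],(800,300)))
cv2.imwrite("pics/b.png",im[0][:,:,::-1])
print(sense()["time_s"])
E
```

```text
scene rail 0.76 [199. 229.] [ 0.562 -0.074  0.032] [ 0.486 -0.281  0.   ] [0.626 0.149 0.094]
scene carriage_mid 0.87 [225. 200.] [ 0.552 -0.027  0.071] [ 0.496 -0.075  0.019] [0.581 0.031 0.095]
scene button_top 0.82 [222. 190.] [ 0.54  -0.023  0.084] [ 0.513 -0.044  0.074] [0.558 0.001 0.086]
scene stop_mid 0.72 [133. 251.] [ 0.597 -0.217  0.081] [ 0.541 -0.235  0.02 ] [ 0.619 -0.191  0.101]
scene clamp 0.82 [268. 180.] [0.517 0.092 0.046] [0.476 0.08  0.031] [0.547 0.114 0.069]
scene mug 0.9 [316. 216.] [0.664 0.081 0.062] [0.617 0.034 0.004] [0.692 0.137 0.094]
scene spray 0.68 [224. 190.] [ 0.54  -0.022  0.084] [ 0.513 -0.044  0.066] [0.558 0.004 0.086]
scene driver 0.7 [154. 219.] [ 0.451 -0.132  0.02 ] [ 0.428 -0.174  0.007] [ 0.463 -0.062  0.026]
scene tape 0.66 [277. 270.] [ 0.683 -0.006  0.015] [ 0.636 -0.047 -0.001] [0.721 0.038 0.021]
side rail 0.72 [268. 276.] [ 0.537 -0.072  0.035] [ 0.469 -0.275  0.004] [0.61  0.151 0.096]
side carriage_mid 0.61 [227. 241.] [ 0.517 -0.026  0.074] [ 0.486 -0.072  0.024] [0.573 0.03  0.097]
side button_top 0.61 [232. 234.] [ 0.531 -0.02   0.086] [ 0.51  -0.04   0.002] [0.615 0.05  0.088]
side stop_mid 0.57 [354. 295.] [ 0.563 -0.217  0.096] [ 0.538 -0.232  0.016] [ 0.617 -0.189  0.103]
side clamp 0.9 [174. 222.] [0.501 0.093 0.049] [0.468 0.078 0.034] [0.542 0.114 0.071]
side spray 0.61 [373. 230.] [ 0.685 -0.165  0.089] [ 0.673 -0.183  0.018] [ 0.705 -0.142  0.151]
side driver 0.77 [242. 342.] [ 0.439 -0.135  0.024] [ 0.416 -0.181  0.013] [ 0.459 -0.02   0.028]
side tape 0.81 [286. 209.] [ 0.677 -0.008  0.018] [ 0.634 -0.044  0.002] [0.717 0.04  0.023]
1.0
```

View pics/a.png

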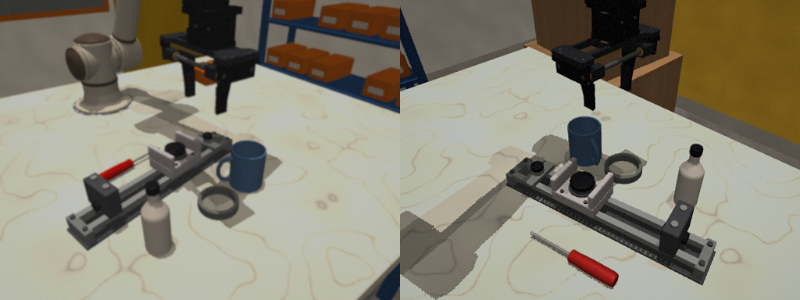

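The end stop is the tall dark block, bottom left in the scene view (about y = -0.21). The carriage with the black button is in the middle and the clamp with the knob is at the far end (+y). The bottle stands near the stop, on its +x side.

Run:
```python
from h import *
A={}
for n in("scene","side"):
    c=capture(n)
    W=world(c)
    for l,lo,hi in(("carriage_mid",.090,.102),("stop_mid",.093,.105),("button_top",.081,.091),("rail",.0,.2),("clamp",.06,.08)):
        r=masks_of(l,c)
        if not r: continue
        m=cv2.erode(r[0]["region"].astype(np.uint8),np.ones((3,3)))>0
        P=world(c,m); P=P[(P[:,2]>lo)&(P[:,2]<hi)]
        A.setdefault(l,[]).append(P)
        rc=cv2.minAreaRect(P[:,:2].astype(np.float32)*1000)
        print(n,l,len(P),np.round(rc[0],1),np.round(rc[1],1),round(rc[2],1), P.mean(0).round(4))
    r=masks_of("spray",c); print([(round(x["p"],2),x["xy"]) for x in r])
```

```text
scene carriage_mid 303 [536.4 -21.9] [74.  97.1] 13.1 [ 0.5422 -0.0303  0.0932]
scene stop_mid 629 [ 581.5 -214. ] [74.7 27.2] 13.7 [ 0.5849 -0.2144  0.0969]
scene button_top 297 [536.5 -21.1] [45.5 42.6] 56.1 [ 0.538  -0.0223  0.0841]
scene rail 7818 [544.5 -61.9] [ 78.1 451.2] 13.0 [ 0.5645 -0.0976  0.0349]
scene clamp 85 [509.3  90.7] [21.6 22.1] 76.2 [0.5116 0.0902 0.0659]
[(0.56, [200.4, 283.5])]
side carriage_mid 601 [531.6 -18.4] [75.2 98.3] 12.4 [ 0.5294 -0.0245  0.095 ]
side stop_mid 989 [ 575.9 -210.8] [74.7 28.7] 13.1 [ 0.5717 -0.2129  0.0984]
side button_top 542 [530.3 -18.2] [44.9 44.4] 78.2 [ 0.5296 -0.0198  0.0861]
side rail 12284 [551.5 -54.5] [ 98.8 453.8] 12.7 [ 0.5371 -0.0855  0.0358]
side clamp 175 [505.   96.1] [23.2 24.9] 39.2 [0.5043 0.0941 0.0685]
[(0.75, [356.6, 294.9]), (0.71, [232.2, 232.4]), (0.7, [374.8, 228.9])]
```

Emit:
drive_tool:
  rows:
    - [0,-30,-7,-10,0,0,0.077]
    - [0,-30,-7,-20,0,0,0.077]
    - [0,-31,-6,-30,0,0,0.077]
    - [0,0,0,-20,0,0,0]
    - [0,0,0,0,0,0,0]

```text
time_s: 2.12
tcp_pos: [0.5309, -0.0206, 0.1592]
ee_rot: [[0.228, -0.974, -0.009], [-0.974, -0.228, -0.001], [-0.001, 0.009, -1.0]]
wrist_force: [0.2, 0.1, 0.7]
gripper_width: 0.708
gripper_force: 0.0
```

Emit:
drive_tool:
  rows:
    - [0,0,0,0,0,0,0]
    - [0,0,0,0,0,0,0]
    - [0,0,0,0,0,0,0]
    - [0,0,0,0,0,0,0]
    - [0,0,0,0,0,0,0]

```text
time_s: 2.53
tcp_pos: [0.5364, -0.0195, 0.1637]
ee_rot: [[0.229, -0.973, 0.002], [-0.973, -0.229, 0.0], [0.0, -0.002, -1.0]]
wrist_force: [-1.1, -0.8, 0.3]
gripper_width: 0.326
gripper_force: 0.0
```

Run:
```python
from h import *
s=sense(); print(s["time_s"],s["tcp_pos"],np.round(s["ee_rot"],3).tolist(),s["gripper_width"],s["wrist_force"])
ims=[]
for n in("wrist","side"):
    c=capture(n); ims.append(c["frame"])
    for l in("button_top","carriage_mid","stop_mid"):
        r=masks_of(l,c)
        if r:
            P=world(c,r[0]["region"]); zt={"button_top":(.08,.091)}.get(l,(.09,.103))
            P=P[(P[:,2]>zt[0])&(P[:,2]<zt[1])]
            if len(P)>9: rc=cv2.minAreaRect(P[:,:2].astype(np.float32)*1000); print(n,l,round(r[0]["p"],2),np.round(rc[0],1),np.round(rc[1],1),round(rc[2],1),P[:,2].mean().round(4))
cv2.imwrite("pics/c.png",cv2.resize(np.hstack(ims)[:,:,::-1],(800,300)))
```

```text
2.5333 [ 0.53636298 -0.01946415  0.1637167 ] [[0.229, -0.973, 0.002], [-0.973, -0.229, 0.0], [0.0, -0.002, -1.0]] 0.3261031359532427 [-1.14354783 -0.75480979  0.29627695]
wrist button_top 0.7 [532.4 -18.6] [48.6 48.1] 84.8 0.0844
wrist carriage_mid 0.74 [532.6 -23.7] [76.3 88.6] 13.2 0.0938
side button_top 0.85 [532.7 -17.2] [49.6 47.7] 46.9 0.086
side carriage_mid 0.94 [531.3 -18.1] [74.7 98.8] 13.2 0.0951
side stop_mid 0.88 [ 577.6 -209.6] [79.6 30.3] 13.3 0.0978
```

View pics/c.png

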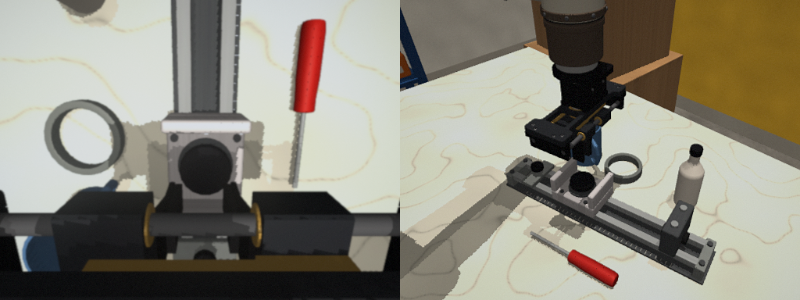

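The scene shows the carriage button right under the TCP at about (0.533, -0.019). The gripper body lies across the rail here and would come close to the bottle at the end of the slide, so I turn it to lie along the rail.

Emit:
drive_tool:
  rows:
    - [0,0,0,0,0,0,-0.121]
    - [0,0,0,0,0,0,-0.121]
    - [0,0,0,0,0,0,-0.121]
    - [0,0,0,0,0,0,-0.121]
    - [0,0,0,0,0,0,-0.121]

```text
time_s: 3.35
tcp_pos: [0.5353, -0.0197, 0.1628]
ee_rot: [[-0.371, -0.929, -0.0], [-0.929, 0.371, -0.0], [0.0, 0.0, -1.0]]
wrist_force: [-0.1, 0.3, -0.0]
gripper_width: 0.002
gripper_force: 0.0
```

Emit:
drive_tool:
  rows:
    - [0,0,0,0,0,0,-0.121]
    - [0,0,0,0,0,0,-0.121]
    - [0,0,0,0,0,0,-0.121]
    - [0,0,0,0,0,0,-0.121]
    - [0,0,0,0,0,0,-0.121]

```text
time_s: 3.77
tcp_pos: [0.5353, -0.0197, 0.1628]
ee_rot: [[-0.833, -0.553, -0.0], [-0.553, 0.833, -0.0], [0.0, 0.0, -1.0]]
wrist_force: [-0.2, -0.4, 0.9]
gripper_width: 0.005
gripper_force: 0.0
```

Emit:
drive_tool:
  rows:
    - [0,0,0,-10,0,0,-0.121]
    - [0,0,0,-15,0,0,-0.121]
    - [0,0,0,-15,0,0,-0.119]
    - [0,0,0,0,0,0,0]
    - [0,0,0,0,0,0,0]

```text
time_s: 4.18
tcp_pos: [0.535, -0.0199, 0.1225]
ee_rot: [[-0.973, -0.232, -0.002], [-0.232, 0.973, -0.001], [0.002, -0.0, -1.0]]
wrist_force: [0.6, -0.6, 0.8]
gripper_width: 0.009
gripper_force: 0.0
```

Emit:
drive_tool:
  rows:
    - [0,0,0,0,0,0,0]
    - [0,0,0,0,0,0,0]
    - [0,0,0,0,0,0,0]

```text
time_s: 4.43
tcp_pos: [0.5359, -0.0196, 0.1238]
ee_rot: [[-0.973, -0.23, 0.002], [-0.23, 0.973, 0.0], [-0.002, -0.0, -1.0]]
wrist_force: [0.4, 0.2, -0.5]
gripper_width: 0.005
gripper_force: 0.0
```

Run:
```python
from h import *
s=sense(); print(s["time_s"],s["tcp_pos"],np.round(s["ee_rot"],3).tolist(),s["gripper_width"],s["wrist_force"],s["joints"])
c=capture("side"); c2=capture("wrist")
cv2.imwrite("pics/d.png",cv2.resize(np.hstack([c["frame"],c2["frame"]])[:,:,::-1],(800,300)))
```

```text
4.4333 [ 0.53591227 -0.01960157  0.12379776] [[-0.973, -0.23, 0.002], [-0.23, 0.973, 0.0], [-0.002, -0.0, -1.0]] 0.0050213077167759294 [ 0.36022821  0.15341337 -0.52575689] [ 1.52468051e+01  2.02320079e+01 -2.12531248e+01  1.18485131e-02
 -4.84081455e+01 -9.19597345e+01]
```

View pics/d.png

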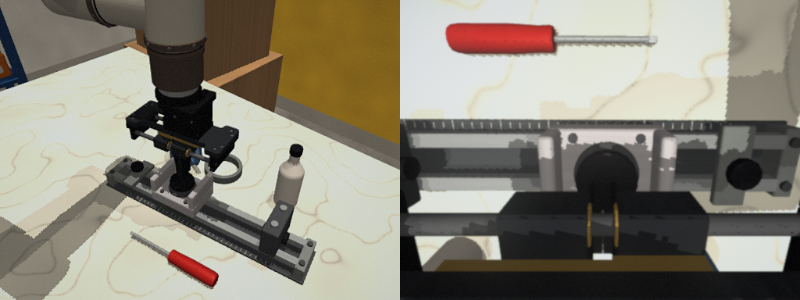

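The closed fingertips stand centred above the button between the cheeks, with the body along the rail and well clear of the bottle. I press now.

Emit:
drive_tool:
  rows:
    - [0,-2,1,-10,0,0,0]
    - [0,0,0,-7,0,0,0]
    - [0,0,0,-4,0,0,0]
    - [0,0,0,0,0,0,0]

```text
time_s: 4.87
tcp_pos: [0.533, -0.0187, 0.1015]
ee_rot: [[-0.973, -0.229, -0.001], [-0.229, 0.973, -0.0], [0.001, -0.0, -1.0]]
wrist_force: [-2.0, 1.5, 3.5]
gripper_width: 0.006
gripper_force: 1.9
```

Emit:
drive_tool:
  rows:
    - [0,0,0,-3,0,0,0]
    - [0,0,0,-2,0,0,0]
    - [0,0,0,0,0,0,0]
    - [0,0,0,0,0,0,0]

```text
time_s: 5.2
tcp_pos: [0.5332, -0.0187, 0.0972]
ee_rot: [[-0.973, -0.229, -0.0], [-0.229, 0.973, -0.0], [0.0, -0.0, -1.0]]
wrist_force: [-2.6, 2.0, 5.4]
gripper_width: 0.009
gripper_force: 2.7
```

Emit:
drive_tool:
  rows:
    - [0,0,0,-1.5,0,0,0]
    - [0,0,0,-1,0,0,0]
    - [0,0,0,0,0,0,0]
    - [0,0,0,0,0,0,0]

```text
time_s: 5.53
tcp_pos: [0.5334, -0.0191, 0.0963]
ee_rot: [[-0.973, -0.23, 0.0], [-0.23, 0.973, -0.001], [-0.0, -0.001, -1.0]]
wrist_force: [-4.3, 0.6, 14.3]
gripper_width: 0.003
gripper_force: 6.7
```

Emit:
drive_tool:
  rows:
    - [0,0.5,-2,0,0,0,0]
    - [0,1,-4,0,0,0,0]
    - [0,1,-4,0,0,0,0]
    - [0,1,-4,0,0,0,0]
    - [0,1,-4,0,0,0,0]

```text
time_s: 5.95
tcp_pos: [0.5376, -0.0372, 0.0963]
ee_rot: [[-0.973, -0.23, -0.0], [-0.23, 0.973, -0.001], [0.0, -0.001, -1.0]]
wrist_force: [-5.2, 0.4, 13.6]
gripper_width: 0.002
gripper_force: 6.9
```

```bash
cat > m.py <<'E'
from h import *
s=sense(); p=np.array(s["tcp_pos"]); print(s["time_s"],p.round(4),np.round(s["wrist_force"],1))
c=capture("side")
for l in("button_top","carriage_mid","stop_mid"):
    r=masks_of(l,c)
    if r:
        P=world(c,r[0]["region"]); lo,hi=(.07,.091) if l[0]=="b" else (.09,.103)
        P=P[(P[:,2]>lo)&(P[:,2]<hi)]
        if len(P)>9: rc=cv2.minAreaRect(P[:,:2].astype(np.float32)*1000); print(l,round(r[0]["p"],2),np.round(rc[0],1),np.round(rc[1],1),round(rc[2],1),P[:,2].mean().round(4))
E
python3 m.py
```

```text
5.95 [ 0.5376 -0.0372  0.0963] [-5.2  0.4 13.6]
button_top 0.74 [534.2 -38. ] [42.7 48.8] 39.4 0.0771
carriage_mid 0.6 [531.4 -36.7] [65.5 99.7] 13.2 0.0952
stop_mid 0.71 [ 577.3 -209.8] [78.2 30.1] 13.2 0.0977
```

Emit:
drive_tool:
  rows:
    - [0,1,-4.7,0,0,0,0]
    - [0,1,-4.7,0,0,0,0]
    - [0,1,-4.7,0,0,0,0]
    - [0,1,-4.7,0,0,0,0]
    - [0,1,-4.7,0,0,0,0]

```text
time_s: 6.57
tcp_pos: [0.543, -0.0607, 0.0963]
ee_rot: [[-0.973, -0.23, 0.001], [-0.23, 0.973, -0.001], [-0.0, -0.001, -1.0]]
wrist_force: [-4.6, 1.9, 12.2]
gripper_width: 0.006
gripper_force: 6.3
```

Emit:
drive_tool:
  rows:
    - [0,1.1,-4.7,0,0,0,0]
    - [0,1.1,-4.7,0,0,0,0]
    - [0,1.1,-4.7,0,0,0,0]
    - [0,1.1,-4.7,0,0,0,0]
    - [0,1.1,-4.7,0,0,0,0]

```text
time_s: 6.98
tcp_pos: [0.5484, -0.0842, 0.0963]
ee_rot: [[-0.973, -0.23, 0.0], [-0.23, 0.973, -0.001], [-0.0, -0.001, -1.0]]
wrist_force: [-5.3, 1.6, 12.2]
gripper_width: 0.005
gripper_force: 6.3
```

Emit:
drive_tool:
  rows:
    - [0,1.1,-4.7,0,0,0,0]
    - [0,1.1,-4.7,0,0,0,0]
    - [0,1.1,-4.7,0,0,0,0]
    - [0,1.1,-4.7,0,0,0,0]
    - [0,1.1,-4.7,0,0,0,0]

```text
time_s: 7.4
tcp_pos: [0.5539, -0.1078, 0.0963]
ee_rot: [[-0.973, -0.23, 0.0], [-0.23, 0.973, -0.001], [-0.0, -0.001, -1.0]]
wrist_force: [-3.8, 1.5, 12.2]
gripper_width: 0.004
gripper_force: 6.1
```

```bash
python3 m.py
```

```text
7.4 [ 0.5539 -0.1078  0.0963] [-3.8  1.5 12.2]
button_top 0.57 [ 549.5 -108.3] [40.3 46.9] 37.8 0.0771
carriage_mid 0.95 [ 547.  -107.2] [ 64.6 100.1] 13.1 0.0952
stop_mid 0.76 [ 577.3 -209.8] [78.5 30.5] 13.4 0.0977
```

Emit:
drive_tool:
  rows:
    - [0,1.1,-4.7,0,0,0,0]
    - [0,1.1,-4.7,0,0,0,0]
    - [0,1.1,-4.7,0,0,0,0]
    - [0,1.1,-4.7,0,0,0,0]
    - [0,0.9,-4,0,0,0,0]

```text
time_s: 8.02
tcp_pos: [0.5592, -0.1307, 0.0963]
ee_rot: [[-0.973, -0.229, 0.0], [-0.229, 0.973, -0.001], [-0.0, -0.001, -1.0]]
wrist_force: [-4.9, 1.4, 12.5]
gripper_width: 0.004
gripper_force: 6.0
```

Emit:
drive_tool:
  rows:
    - [0,0.45,-2,0,0,0,0]
    - [0,0.45,-2,0,0,0,0]
    - [0,0.45,-2,0,0,0,0]

```text
time_s: 8.27
tcp_pos: [0.5605, -0.1366, 0.0963]
ee_rot: [[-0.973, -0.229, 0.0], [-0.229, 0.973, -0.001], [-0.0, -0.001, -1.0]]
wrist_force: [-3.6, 0.5, 11.7]
gripper_width: 0.008
gripper_force: 5.9
```

Emit:
drive_tool:
  rows:
    - [0,0.25,-1,0,0,0,0]
    - [0,0.25,-1,0,0,0,0]
    - [0,0.25,-1,0,0,0,0]

```text
time_s: 8.52
tcp_pos: [0.5612, -0.1395, 0.0963]
ee_rot: [[-0.973, -0.229, 0.0], [-0.229, 0.973, -0.001], [-0.0, -0.001, -1.0]]
wrist_force: [-4.4, 0.5, 11.8]
gripper_width: 0.005
gripper_force: 5.9
```

```bash
python3 m.py
```

```text
8.5167 [ 0.5612 -0.1395  0.0963] [-4.4  0.5 11.8]
button_top 0.69 [ 556.7 -138.9] [42.  48.1] 28.6 0.0771
carriage_mid 0.9 [ 555.  -138.8] [66.4 99.7] 13.4 0.0952
stop_mid 0.62 [ 576.8 -209.7] [78.5 30.6] 12.9 0.0975
```

Emit:
drive_tool:
  rows:
    - [0,0.25,-1,0,0,0,0]
    - [0,0.25,-1,0,0,0,0]
    - [0,0.0,0,0,0,0,0]

```text
time_s: 8.97
tcp_pos: [0.5616, -0.1411, 0.0963]
ee_rot: [[-0.973, -0.229, 0.0], [-0.229, 0.973, -0.0], [0.0, -0.0, -1.0]]
wrist_force: [-4.9, 2.6, 11.9]
gripper_width: 0.002
gripper_force: 6.2
```

Emit:
drive_tool:
  rows:
    - [0,0.25,-1,0,0,0,0]
    - [0,0.25,-1,0,0,0,0]
    - [0,0.0,0,0,0,0,0]

```text
time_s: 9.22
tcp_pos: [0.5619, -0.1418, 0.0963]
ee_rot: [[-0.973, -0.229, -0.0], [-0.229, 0.973, 0.001], [-0.0, 0.001, -1.0]]
wrist_force: [-6.4, 7.5, 14.4]
gripper_width: 0.012
gripper_force: 6.8
```

The along-rail force rises from about 2 N to 7.5 N and the tool lags its command, and the picture puts carriage and stop 73 mm apart. The carriage is against the stop. I lift straight up.

Emit:
drive_tool:
  rows:
    - [0,0,0,-0.5,0,0,0]
    - [0,0,0,2,0,0,0]
    - [0,0,0,4,0,0,0]
    - [0,0,0,5,0,0,0]
    - [0,0,0,5,0,0,0]

```text
time_s: 9.63
tcp_pos: [0.5624, -0.1431, 0.11]
ee_rot: [[-0.973, -0.229, 0.0], [-0.229, 0.973, -0.0], [-0.0, -0.0, -1.0]]
wrist_force: [0.5, -0.1, 0.1]
gripper_width: 0.01
gripper_force: 0.0
```

Emit:
drive_tool:
  rows:
    - [0,0,0,20,0,0,0]
    - [0,0,0,30,0,0,0]
    - [0,0,0,30,0,0,0]
    - [0,0,0,30,0,0,0]
    - [0,0,0,0,0,0,0]

```text
time_s: 10.05
tcp_pos: [0.5658, -0.1441, 0.2268]
ee_rot: [[-0.973, -0.23, 0.013], [-0.23, 0.973, -0.003], [-0.012, -0.006, -1.0]]
wrist_force: [1.4, -0.1, 0.7]
gripper_width: 0.003
gripper_force: 0.0
```

```bash
python3 m.py
python3 - <<'E'
from h import *
c=capture("side"); c2=capture("scene")
cv2.imwrite("pics/e.png",cv2.resize(np.hstack([c["frame"],c2["frame"]])[:,:,::-1],(800,300)))
E
```

```text
10.05 [ 0.5658 -0.1441  0.2268] [ 1.4 -0.1  0.7]
button_top 0.61 [ 561.  -139.4] [49.3 47.2] 25.1 0.0854
carriage_mid 0.6 [ 562.3 -143.5] [ 79.7 109.1] 12.6 0.0953
stop_mid 0.79 [ 577.4 -210. ] [78.9 30. ] 12.5 0.0978
```

View pics/e.png

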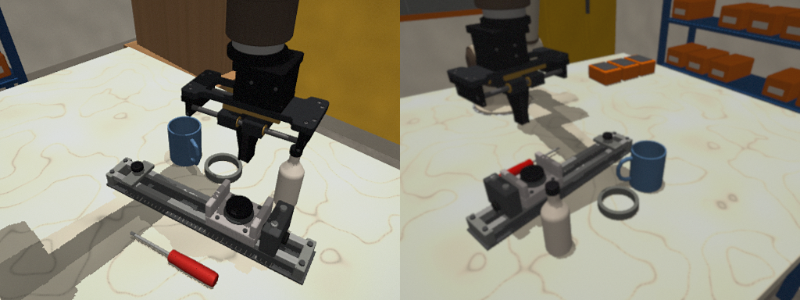

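The carriage is up against the stop, the button is back up (0.085 m), the gripper is clear and the bystanders are in place.

```bash
python3 -c "
from station import finish_job; print(finish_job())"
```

```text
the job is handed in; nothing more can be done
None
```

The carriage was slid with the button held down until it met the end stop; the button is back up so the carriage should be locked there, the mug, bottle, screwdriver and tape ring weren't touched, and the job was handed in at about 10 s.

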